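# Throw the toggle clamp of a leak-test fixture with its extension bar

## Robot

A 6-joint arm with a two-finger parallel gripper is mounted at the origin on a cart in front of the work surface, level with it; the furniture and walls round the work are solid. World frame = base frame: x ahead of the robot, y to its left, z up, the work surface at z = 0. Lengths are in m, angles in rad, forces in N, time in s.
With the tool pointing down it reaches from about 0.375 to 0.975 m from the base axis. Payload 3.8 kg.
Tool frame: the origin (TCP) lies where the fingers leave the gripper's body, on its centre line; the fingertips stand 73 mm ahead of it and the grasp point (between the pads) lies 54 mm ahead of it (nose_length is the distance from the TCP to the fingertips, in m); z points along the fingers, y is the line along which they close (so a half turn about z gives the same grasp; the last joint's range is limited). The gripper opens to 85 mm and grips with 20 to 120 N. Pads are 22 mm wide; open, the fingers measure 114 mm over their backs; the gripper's body (76 mm by 85 mm) begins 54 mm behind the grasp point. The pads swing forward as they close: fully open they stand 13 mm farther back than shut.
Start: joints at [1.097, 0.264, 1.604, -0, 1.274, -0.037], TCP at [0.286, 0.612, 0.304] pointing down, gripper open.
Joint ranges: [-2.63, 2.63], [-0.94, 2.18], [0.31, 2.57], [-1.31, 4.45], [0, 2.66], [-2.55, 2.55]. Speed limits (rad/s): [2.57, 2.57, 3.14, 3.14, 3.14, 3.14].

## Interface

Orientations are given as a rotation vector (axis times angle).
In Python, from workcell import read_state, read_camera, calibration, finish_job, look_for, cut_out, tip_of, nose_length gives the robot as it stands.
- The arm moves only by the tool step_arm, never from a script. Its argument "targets" is a list of rows, each a list of 3 entries, a list of its own where there are three numbers: the turn, a rotation vector about the tool's x, y, z in rad, then the shift along the tool's x, y, z in mm, then the finger opening in mm, from 0 to 85.4. In form: [[[ax, ay, az], [x, y, z], grip], ...]. A call has 1 to 5 rows; each row shifts and turns the commanded pose from where the row before left it, along the tool's axes as they then stand; what a row does not reach is not made up. A row lasts 1/12 s, in which the tool goes at most 41.7 mm and 7.16 degrees, less where a joint would pass 70% of its speed; a pose out of reach is approached as far as the arm can. A call with a gripper value outside its range is refused whole. The fingers move at their own pace and stop on an object; "grip_force" is the grip in N (left out, the last holds). Time passes only in rows, so rows that do not move let the fingers close. It gives the time, the measured TCP pose, the force, the opening and the grip force at its end, in the units of the state.
- read_state(): the state, without advancing time (a new reading comes with each control period).
- read_camera(name): name is "scene" or "top"; returns the picture (480x640x3 uint8, red, green, blue); there is no depth.
- calibration(name): a dict with "camera_matrix" (3x3 intrinsics, pixels), "dist_coeffs" ([k1, k2, p1, p2, k3] as OpenCV has them; the pictures are not rectified), "R" (3x3) and "t" (3): a world point X has camera coordinates R X + t. Camera axes: x right, y down, z forward; pixel columns grow to the right and rows downward; lengths in m; the calibration is good to about 2 mm. A picture is of the moment at which its call begins. calibration takes no time and is no camera call.
- finish_job(): hands the job in; it is judged then, once.
Trained networks look in the newest picture that a camera, given by its name, has taken for a name from the list of things; names that differ only in an ending like _2 or _b are one class to them, and where a whole thing is asked for, a point or a joint stands for the part that bears it (a point fixed in the world has none). Each returns a list of dicts, best first, with "score" (0 to 1); they miss things now and then, are a little off and sometimes report something else, mostly with a low value. They report only what shows in the picture. A call takes as long as a camera call.
- look_for(camera, query): "extent" ([left, top, right, bottom] in pixels, round what is visible of it).
- cut_out(camera, query): "region" (480x640 bool, what is visible of it) and "extent" ([left, top, right, bottom] in pixels, round what is visible of it).
- tip_of(camera, query): "at" ([row, column] in pixels: a listed point, or the origin of a listed thing).
The state is a dict: "time": time; "q": joint angles; "joint_vel": joint speeds; "joint_torque": joint torques, N m; "tool_pos": TCP position; "tcp_rot": TCP orientation; "wrist_force": force on the tool from outside, world axes, zero at the start; "torque": the same for the moment, N m; "width": opening from 0.0 (shut) to 1.0 (fully open); "grip_force": force on a finger pad.
Only numpy, scipy, OpenCV 4.12 (cv2) and the standard library are available. Lean on these libraries where they do the work, as an engineer would, in place of code of your own. Each camera call takes 0.05 s, during which the arm holds its last target. There are 200 camera calls.

## Task

The grey pipe coupling lies in the leak-test fixture and must be clamped. Take the square steel bar from its wooden rest, lay one end of it in the open channel of the toggle clamp's short handle and, holding the bar beyond the handle's end, swing the handle past its dead point until it is fully home and the rubber pad presses the coupling against the stop. Then lift the bar out, leaving the clamp shut, and lay it back in both saddles of its rest.

Things in the scene. Friction and masses are not known exactly. Their poses are not given: they have to be found in the camera images.
- fixture: Leak-test fixture on the table: aluminium base plate 100 x 222 x 12 mm (x -50 to 50, y -54 to 168 mm), low grey clamp body, plunger guide 56 mm high, nest for the coupling, stop plate 64 mm high. Origin on the table under the handle's vertical pivot; +y runs along the plunger to the nest (y = 118 mm) and the stop's rubber face (y = 148 mm). The handle sticks out on its -x side, towards the robot.
- handle_pivot (a point): Point on the vertical pivot axis of the clamp handle, 75 mm above the table; axes as the fixture's. A round boss, 9 mm in radius, stands here to 88 mm height. A bar lying on the floor of the handle's channel has its centre line 74 mm above the table.
- handle_channel (a point): Middle of the dark steel handle's open-topped channel, 55 mm out from the pivot, 75 mm above the table; moves with the handle; x points outward along it, z up. Channel from 23 to 85 mm from the pivot, 22 mm wide inside, floor 66 mm above the table, 4 mm walls to 82 mm, lips flaring out to 90 mm height and 42 mm over all. Outer end open: the bar sticks out there.
- toggle_handle (a joint): Handle angle, rad, counter-clockwise from above. 0 (open): points 0.55 rad from the fixture's -x towards its +y; dead point 0.90; home at the stop, 1.10: 0.55 rad from -x towards -y. A spring resists up to the dead point, most near 0.45 rad (1.7 N m with friction: 14 N at 125 mm), then pulls it home and holds it (0.9 N m). Let go well before 0.90 it springs back. Starts at 0.03 to 0.12.
- clamp_pad: Round black rubber pad, 30 mm across, on the end of the clamp's plunger, centre 36 mm above the table; origin at the fixture's origin when open. It moves 10 mm along the fixture's +y as the handle is thrown, and is sprung: it presses the coupling with some 4 N when the clamp is home.
- coupling: Grey plastic pipe coupling, 37 x 54 x 36 mm, lying loose in the nest with its axis (own y) along the fixture's y. Origin at the middle of its underside, 18 mm above the table. The pad pushes it a few mm along to the stop; it is not to be handled.
- bar: Loose extension bar, square steel, 16 x 16 x 210 mm with black end caps, about 0.25 kg, both ends alike. Origin at its centre, x along its length. Starts lying in the rest, its centre 40 mm above the table.
- bar_rest: Wooden rest fixed to the table, 200 x 46 mm, left or right of the fixture. Origin on the table under its centre, x along the bar. Two saddles, 18 mm long, at x = -70 and 70 mm: notch floor 32 mm above the table, 23 mm wide, open-topped, edges flaring out up to 50 mm height. Between them the base is 8 mm high, so the bar is free there. Bar in place: centre 40 mm above the table, over the origin.
- parts_case: Bystander: flat blue case with a clear lid, 145 x 217 x 41 mm, on the side of the fixture where the rest does not stand. Origin at the middle of its underside.

How it is judged:
On the way, in this order (a step that is already met when the one before it is completed fails the run):
1. bar in the channel of the open handle (under 0.5 rad): channel middle within 8 mm of the bar's centre line sideways and in height, in line within 0.14 rad (x of handle_channel in the frame of bar between -0.095 and 0.095 m and y of handle_channel in the frame of bar between -0.008 and 0.008 m and z of handle_channel in the frame of bar between -0.008 and 0.008 m and angle between the x axis of bar and the x axis of handle_channel, either way round below 0.14 rad and value of joint toggle_handle below 0.5 rad), for 0.2 s.
2. handle thrown home (over 1.0 rad) with the bar still in its channel and the gripper on the bar beyond the handle's end, over 95 mm from the pivot (x of handle_channel in the frame of bar between -0.095 and 0.095 m and y of handle_channel in the frame of bar between -0.008 and 0.008 m and z of handle_channel in the frame of bar between -0.008 and 0.008 m and angle between the x axis of bar and the x axis of handle_channel, either way round below 0.14 rad and value of joint toggle_handle above 1 rad and horizontal distance between the grasp point and handle_pivot above 0.095 m and distance between the grasp point and bar below 0.11 m), for 0.1 s.
At the end, for the whole second after the job is handed in: The handle is home (over 1.03 rad of 1.10), the pad presses the coupling, which lies in its nest against the stop; the bar lies at rest in both saddles, centred along the rest within 20 mm, either end first (value of joint toggle_handle above 1.03 rad and contact force between each of clamp_pad, fixture and coupling above 1 N and horizontal distance between coupling and fixture between 0.117 and 0.125 m and x of bar in the frame of bar_rest between -0.02 and 0.02 m and y of bar in the frame of bar_rest between -0.007 and 0.007 m and z of bar in the frame of bar_rest between 0.0365 and 0.0435 m and angle between the x axis of bar and the x axis of bar_rest, either way round below 0.12 rad and linear speed of bar below 0.02 m/s); the robot touches nothing.
It fails at once if the coupling lifted or knocked out of its nest (height (world z) of coupling above 0.03 m or height (world z) of coupling below 0.01 m).
It also fails if it takes over 53 s, if anything falls off the work surface, if the arm or the gripper's body presses on something with over 40 N, if the wrist force passes 120 N, or if a joint passes its speed limit or range.

## Working session

There is one attempt and no reset: what is moved stays moved. The work goes in short steps, Python scripts to look and compute and a tool call to move; the robot and the scene stay as the last step left them, time stands still between calls to the robot, and variables do not carry over. Pictures are saved under pics/ and viewed, at most 10 in all, crops included, and the job is handed in when it is done.

Besides the shell and the picture viewer there is one more tool, called after ">>>" in YAML: its name, and indented under it one key for each argument. step_arm: Moves the arm, as the interface text tells. Its arguments: {"type":"object","properties":{"targets":{"type":"array","items":{"type":"array"}},"grip_force":{"type":"number"}},"required":["targets"]}

```bash
mkdir -p pics; ls; cat > h.py <<'E'
import numpy as np, cv2
from scipy.spatial.transform import Rotation as Ro
from workcell import *
def pix2w(cam,uv,z):
    c=calibration(cam);K=np.array(c["camera_matrix"]);d=np.array(c["dist_coeffs"]);R=np.array(c["R"]);t=np.array(c["t"])
    p=cv2.undistortPoints(np.array([[uv]],float),K,d)[0,0]
    r=R.T@np.array([p[0],p[1],1]);o=-R.T@t
    return o+r*(z-o[2])/r[2]
def w2pix(cam,X):
    c=calibration(cam);R=np.array(c["R"])
    return cv2.projectPoints(np.array(X,float).reshape(-1,1,3),cv2.Rodrigues(R)[0],np.array(c["t"],float),np.array(c["camera_matrix"]),np.array(c["dist_coeffs"]))[0][:,0]
E
python3 - <<'E'
from h import *
s=read_state();print(s)
for c in("top","scene"):
    im=read_camera(c);cv2.imwrite(f"pics/{c}0.png",im[:,:,::-1])
    cc=calibration(c);print(c,-np.array(cc["R"]).T@np.array(cc["t"]))
    for q,z in(("fixture",0),("handle_pivot",.075),("handle_channel",.075),("bar",.04),("bar_rest",0),("coupling",.018),("clamp_pad",.036),("parts_case",0)):
        for r in tip_of(c,q)[:2]:
            a=r["at"];print(q,round(r["score"],2),np.round(a,1),np.round(pix2w(c,(a[1],a[0]),z),4))
    for q,z in (("bar",.048),("toggle_handle",.09)):
        for r in cut_out(c,q)[:1]:
            m=r["region"].astype(np.uint8);ys,xs=np.nonzero(m);print(q,r["score"],r["extent"],cv2.minAreaRect(np.c_[xs,ys].astype(np.float32)))
E
```

```text
pics
{'time': 0.0, 'q': array([ 1.09709753e+00,  2.64769601e-01,  1.60539765e+00, -3.93800780e-05,
        1.27372027e+00, -3.69232849e-02]), 'joint_vel': array([-0.00018505,  0.00022618,  0.00147541, -0.0014842 , -0.00111933,
        0.0002193 ]), 'joint_torque': array([ 6.88624532e-04, -5.15119100e+01, -3.67315757e+01, -2.35722555e-04,
        1.32766124e-02,  1.43649896e-05]), 'tool_pos': array([0.28529697, 0.61109905, 0.302538  ]), 'tcp_rot': array([-0.68050892, -3.0664454 ,  0.00350224]), 'wrist_force': array([-0.06846778, -0.06725746,  0.05198737]), 'torque': array([ 0.02598999,  0.02381348, -0.04295227]), 'grip_force': 0.0, 'width': 1.0014176242125694}
top [ 0.3352108  -0.01595328  1.00298172]
fixture 0.69 [224.2 334.9] [ 0.6015 -0.0311  0.    ]
fixture 0.3 [254.  197.4] [0.4972 0.2743 0.    ]
handle_pivot 0.89 [216.6 336.1] [ 0.5987 -0.0309  0.075 ]
handle_channel 0.93 [234.7 316.9] [0.5543 0.0059 0.075 ]
bar 0.72 [246.3 195.5] [0.5074 0.2697 0.04  ]
bar_rest 0.7 [252.  199.5] [0.5024 0.2703 0.    ]
coupling 0.71 [211.5 286. ] [0.6145 0.0837 0.018 ]
clamp_pad 0.22 [252.3 199.
[... 374 characters left out ...]
 [0.1580878  0.61509169 0.50334303]
fixture 0.56 [257.8 287.9] [ 0.5958 -0.0293  0.    ]
handle_pivot 0.64 [226.2 283.5] [ 0.5996 -0.0213  0.075 ]
handle_channel 0.97 [239.9 297.8] [0.5488 0.0072 0.075 ]
bar 0.59 [346.  220.8] [0.5132 0.2643 0.04  ]
bar_rest 0.69 [370.8 226.8] [0.503  0.2684 0.    ]
parts_case 0.91 [216.4 385.2] [ 0.5023 -0.3023  0.    ]
parts_case 0.28 [240.3 296.9] [ 0.6179 -0.0968  0.    ]
bar 0.92 [176.6, 310.4, 279.6, 391.4] ((225.9000244140625, 351.8000183105469), (126.80000305175781, 17.400001525878906), 36.869895935058594)
toggle_handle 0.85 [273.0, 216.3, 313.0, 255.0] ((294.23583984375, 237.42453002929688), (38.59831619262695, 30.9061279296875), 15.945394515991211)
```

```bash
python3 - <<'E'
import cv2
a=cv2.imread("pics/top0.png")[150:320,150:400]
cv2.imwrite("pics/top0c.png",cv2.resize(a,(800,544),interpolation=cv2.INTER_CUBIC))
a=cv2.imread("pics/scene0.png")[150:430,140:460]
cv2.imwrite("pics/scene0c.png",cv2.resize(a,(685,600),interpolation=cv2.INTER_CUBIC))
E
```

```text
(no output)
```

View pics/top0c.png

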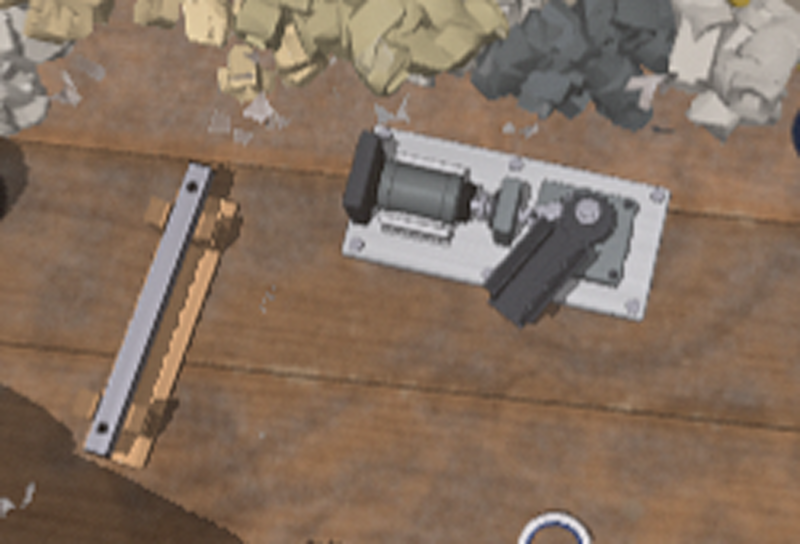

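View pics/scene0c.png

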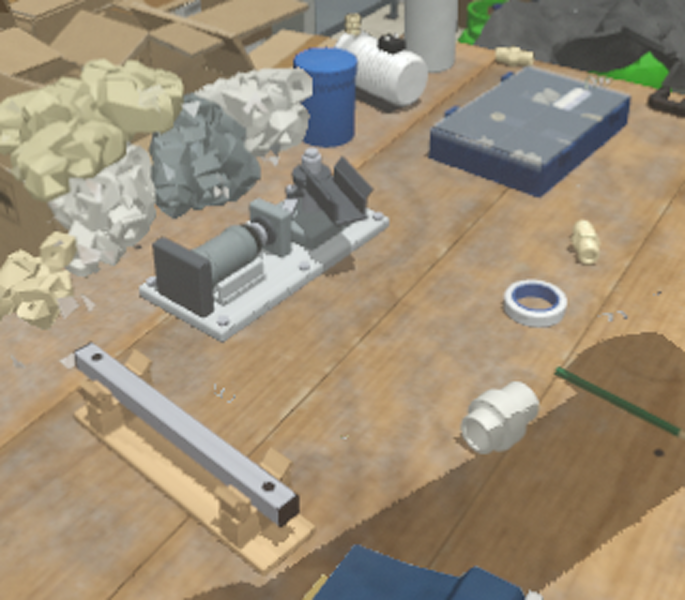

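The top view shows the bar in the rest on the left, with its ends at about (212,202) and (180,291) px. The fixture is at centre right with the pivot boss at (334,216), and the handle points down-left to about (308,245). The scene view agrees.

```bash
cat >> h.py <<'E'
def crop(p): return (150+p[0]/3.2,150+p[1]/3.2)
def plan(p,yaw):
    "tool-frame turn about z (rad) and shift (mm, present tool axes) to bring TCP to p, tool pointing down with tool x at yaw"
    s=read_state();R=Ro.from_rotvec(s["tcp_rot"]);T=Ro.from_matrix(np.array([[np.cos(yaw),np.sin(yaw),0],[np.sin(yaw),-np.cos(yaw),0],[0,0,-1]]))
    print("turn",np.round((R.inv()*T).as_rotvec(),3),"shift now-axes",np.round(R.inv().apply(p-s["tool_pos"])*1e3,1),"target-axes",np.round(T.inv().apply(p-s["tool_pos"])*1e3,1))
E
python3 - <<'E'
from h import *
A=pix2w("top",crop((200,166)),.048);B=pix2w("top",crop((97,453)),.048)
print("bar",(A+B)/2,np.linalg.norm(A-B),np.degrees(np.arctan2(*(A-B)[1::-1])))
a=[pix2w("top",crop(p),.012)[:2] for p in((375,130),(668,185),(640,318),(343,257))]
b=np.array([(50,168),(50,-54),(-50,-54),(-50,168)])/1e3
a=np.array(a);H=(a-a.mean(0)).T@(b-b.mean(0));U,S,V=np.linalg.svd(H);R=U@np.diag([1,np.linalg.det(U@V)])@V
yaw=np.arctan2(R[1,0],R[0,0]);t=a.mean(0)-R@b.mean(0);print("fix",t,yaw,a-(b@R.T+t))
p=pix2w("top",crop((588,210)),.088);print("pivot boss",p)
# pivot from triangulating networks' points
def ray(c,rc):
    q=pix2w(c,(rc[1],rc[0]),0);cc=calibration(c);o=-np.array(cc["R"]).T@np.array(cc["t"]);d=q-o;return o,d/np.linalg.norm(d)
def tri(r1,r2):
    M=np.zeros((3,3));v=np.zeros(3)
    for o,d in(r1,r2):
        P=np.eye(3)-np.outer(d,d);M+=P;v+=P@o
    return np.linalg.solve(M,v)
for n,x,y in(("piv",(216.6,336.1),(226.2,283.5)),("chan",(234.7,316.9),(239.9,297.8)),("bar",(246.3,195.5),(346,220.8)),("rest",(252,199.5),(370.8,226.8))):print(n,tri(ray("top",x),ray("scene",y)))
# scene bar ends (top face mid) crop scale 2.1406
sc=lambda p:(140+p[0]/2.1406,150+p[1]/2.1429)
print("scene plate front corners", [pix2w("scene",sc(q),.012) for q in((145,293),(222,335),(385,220))])
print("scene boss",pix2w("scene",sc((311,155)),.088))
A=pix2w("scene",sc((83,352)),.048);B=pix2w("scene",sc((286,503)),.048);print("bar scene",(A+B)/2,np.linalg.norm(A-B),np.degrees(np.arctan2(*(A-B)[1::-1])))
c=pix2w("top",(316.9,234.7),.075)[:2];print("chan dir",np.arctan2(*(c-t)[::-1]), np.linalg.norm(c-t),"theta",np.arctan2(*(c-t)[::-1])-(np.pi-.55+yaw))
R=Ro.from_rotvec(read_state()["tcp_rot"]).as_matrix();print(R)
plan(np.array([.510,.269,.150]),np.radians(-20));plan(np.array([.510,.269,.150]),np.radians(160))
E
```

```text
bar [0.50754966 0.26471501 0.048     ] 0.20852036605015586 -10.062981705191506
fix [ 0.59785517 -0.02532959] -0.09415332575371994 [[-0.00182889 -0.00313243]
 [ 0.00067369  0.00195264]
 [ 0.00042719  0.0035572 ]
 [ 0.00072801 -0.00237741]]
pivot boss [ 0.59661446 -0.02550202  0.088     ]
piv [ 0.60263885 -0.02989284  0.06937404]
chan [0.55268237 0.00501998 0.07331004]
bar [0.50734631 0.26856282 0.04599075]
rest [0.50191758 0.26966698 0.00180098]
scene plate front corners [array([0.65263596, 0.14140432, 0.012     ]), array([0.56446361, 0.15048942, 0.012     ]), array([ 0.54208673, -0.06391652,  0.012     ])]
scene boss [ 0.59187225 -0.01628296  0.088     ]
bar scene [0.50524495 0.27022879 0.048     ] 0.2041247171452621 -10.107893986926676
chan dir 2.5189874901292253 0.053560032723282615 theta 0.02154816229315193
[[-9.06108843e-01  4.23044636e-01  7.36616118e-07]
 [ 4.23044635e-01  9.06108841e-01  6.93291708e-05]
 [ 2.86618795e-05  6.31313962e-05 -9.99999998e-01]]
turn [-0.    -0.     3.054] shift now-axes [-348.3 -215.5  153.9] target-axes [328.1 245.2 153.9]
turn [ 0.    -0.    -0.088] shift now-axes [-348.3 -215.5  153.9] target-axes [-328.1 -245.2  153.9]
```

>>> step_arm:
  targets:
    - [[0, 0, -0.087], [0, 0, 0], 85]
    - [[0, 0, -0.087], [0, 0, 0], 85]
    - [[0, 0, -0.087], [0, 0, 0], 85]
    - [[0, 0, 0], [-23, -25, 0], 85]
    - [[0, 0, 0], [-23, -25, 0], 85]
  grip_force: 80

```text
time: 1.52
tool_pos: [0.3215, 0.5548, 0.3036]
tcp_rot: [-0.27, -3.13, -0.0]
wrist_force: [1.7, -0.3, -0.6]
width: 0.998
grip_force: 0.0
```

>>> step_arm:
  targets:
    - [[0, 0, 0], [-23, -25, 0], 85]
    - [[0, 0, 0], [-23, -25, 0], 85]
    - [[0, 0, 0], [-23, -25, 0], 85]
    - [[0, 0, 0], [-23, -25, 0], 85]
    - [[0, 0, 0], [-23, -25, 0], 85]

```text
time: 1.93
tool_pos: [0.4141, 0.4098, 0.3041]
tcp_rot: [0.275, 3.129, 0.001]
wrist_force: [0.3, 0.5, 1.0]
width: 0.995
grip_force: 0.0
```

>>> step_arm:
  targets:
    - [[0, 0, 0], [-23, -25, 0], 85]
    - [[0, 0, 0], [-23, -25, 0], 85]
    - [[0, 0, 0], [-23, -25, 0], 85]
    - [[0, 0, 0], [-23, -25, 0], 85]
    - [[0, 0, 0], [-23, -25, 0], 85]

```text
time: 2.35
tool_pos: [0.5055, 0.2665, 0.3042]
tcp_rot: [0.276, 3.129, 0.001]
wrist_force: [0.6, 0.6, 0.0]
width: 0.997
grip_force: 0.0
```

```bash
python3 - <<'E'
from h import *
s=read_state();print(s["time"],s["tool_pos"],Ro.from_rotvec(s["tcp_rot"]).as_matrix()[:,0])
plan(np.array([.507,.268,.150]),np.radians(170))
E
```

```text
2.35 [0.50551733 0.26645678 0.30416598] [-9.84596875e-01  1.74839190e-01 -5.02182673e-04]
turn [ 0.     0.001 -0.001] shift now-axes [ -1.1   1.7 154.2] target-axes [ -1.2   1.8 154.2]
```

>>> step_arm:
  targets:
    - [[0, 0, 0], [0, 1.5, 38], 85]
    - [[0, 0, 0], [0, 0, 38], 85]
    - [[0, 0, 0], [0, 0, 38], 85]
    - [[0, 0, 0], [0, 0, 30], 85]
    - [[0, 0, 0], [0, 0, 30], 85]

```text
time: 2.77
tool_pos: [0.5047, 0.2689, 0.1282]
tcp_rot: [-0.277, -3.129, 0.0]
wrist_force: [0.4, 0.1, -0.2]
width: 0.997
grip_force: 0.0
```

>>> step_arm:
  targets:
    - [[0, 0, 0], [0, 0, 18], 85]
    - [[0, 0, 0], [0, 0, 18], 85]
    - [[0, 0, 0], [0, 0, 0], 60]
    - [[0, 0, 0], [0, 0, 0], 40]
    - [[0, 0, 0], [0, 0, 0], 30]

```text
time: 3.18
tool_pos: [0.5059, 0.2699, 0.095]
tcp_rot: [0.276, 3.128, 0.001]
wrist_force: [1.0, 0.1, 0.3]
width: 0.597
grip_force: 0.0
```

```bash
python3 - <<'E'
from h import *
s=read_state();print(s["time"],s["tool_pos"],s["width"],s["wrist_force"])
for c in("scene",):
    im=read_camera(c)[150:430,140:460,::-1];cv2.imwrite("pics/s1.png",cv2.resize(im,(685,600),interpolation=cv2.INTER_CUBIC))
E
```

```text
3.1833 [0.50586657 0.26985715 0.09502039] 0.5965514298442273 [0.9830456  0.11261574 0.33043093]
```

View pics/s1.png

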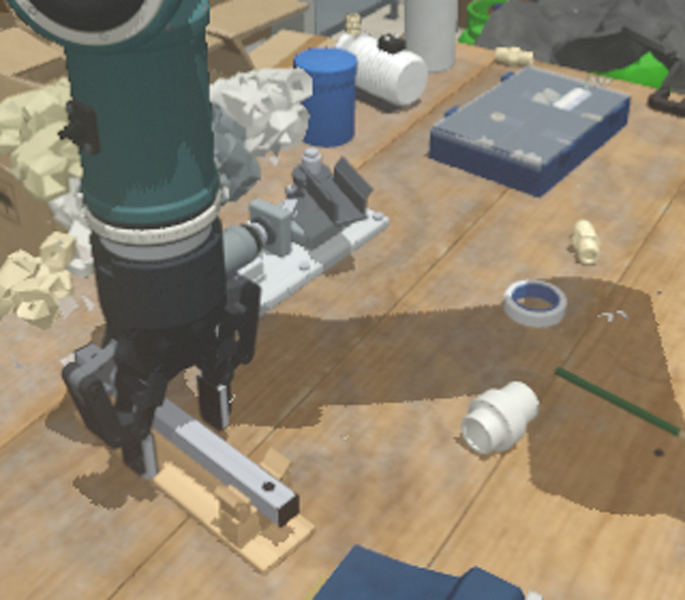

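The scene view shows the fingers straddling the bar between the saddles. The pads are at about (145,455) and (215,400) in the crop, so I'll close.

>>> step_arm:
  targets:
    - [[0, 0, 0], [0, 0, 0], 22]
    - [[0, 0, 0], [0, 0, 0], 18]
    - [[0, 0, 0], [0, 0, 0], 15]
    - [[0, 0, 0], [0, 0, 0], 10]
    - [[0, 0, 0], [0, 0, 0], 5]
  grip_force: 30

```text
time: 3.65
tool_pos: [0.5061, 0.2698, 0.0955]
tcp_rot: [0.276, 3.127, 0.002]
wrist_force: [-1.6, -1.3, 5.7]
width: 0.185
grip_force: 29.8
```

>>> step_arm:
  targets:
    - [[0, 0, 0], [0, 0, 0], 5]
    - [[0, 0, 0], [0, 0, 0], 5]
    - [[0, 0, 0], [0, 0, 0], 0]
    - [[0, 0, 0], [0, 0, 0], 0]
    - [[0, 0, 0], [0, 0, 0], 0]
  grip_force: 100

```text
time: 4.07
tool_pos: [0.5062, 0.2699, 0.0957]
tcp_rot: [0.275, 3.127, 0.002]
wrist_force: [-1.0, -0.7, 7.8]
width: 0.168
grip_force: 98.5
```

>>> step_arm:
  targets:
    - [[0, 0, 0], [0, 0, -20], 0]
    - [[0, 0, 0], [0, 0, -25], 0]
    - [[0, 0, 0], [0, 0, -35], 0]
    - [[0, 0, 0], [0, 0, -35], 0]
    - [[0, 0, 0], [0, 0, -5], 0]

```text
time: 4.48
tool_pos: [0.5081, 0.271, 0.2208]
tcp_rot: [0.275, 3.12, 0.009]
wrist_force: [1.6, 1.7, -0.9]
width: 0.164
grip_force: 98.1
```

```bash
cat > fit.py <<'E'
from h import *
from scipy.optimize import least_squares
def model(x):
    c,s=np.cos(x[2]),np.sin(x[2]);W=lambda u,v,z:[x[0]+c*u-s*v,x[1]+s*u+c*v,z]
    a=np.pi-.55+x[3];H=lambda r,w,z:W(r*np.cos(a)-w*np.sin(a),r*np.sin(a)+w*np.cos(a),z)
    return W,H
def pts(x,cam):
    W,H=model(x)
    P=[W(.05,.168,.012),W(.05,-.054,.012),W(-.05,-.054,.012),W(-.05,.168,.012),W(0,0,.088)]
    if cam=="top":P+=[H(.085,.021,.09),H(.085,-.021,.09),H(.085,0,.09)]
    return w2pix(cam,P)
if __name__=="__main__":
    sc=lambda p:(140+p[0]/2.1406,150+p[1]/2.1429)
    top=np.array([crop(p) for p in((378,128),(668,185),(640,320),(343,257),(588,210),(522,326),(489,286),(506,306))])
    sce=np.array([sc(p) for p in((145,293),(222,335),(388,218),(311,153))])
    def f(x):
        return np.r_[(pts(x[:4],"top")+x[4:6]-top).ravel(),(pts(x[:4],"scene")[[0,3,2,4]]+x[6:8]-sce).ravel(),x[4:]*.5]
    r=least_squares(f,[.598,-.026,-.1,.07,0,0,0,0],loss="soft_l1")
    print(np.round(r.x,4),np.round(f(r.x),1))
    x=r.x[:4];W,H=model(x);im=cv2.imread("pics/top0.png");im=cv2.resize(im[150:320,150:400],(800,544),interpolation=cv2.INTER_CUBIC)
    for L in([W(.05,.168,.012),W(.05,-.054,.012),W(-.05,-.054,.012),W(-.05,.168,.012),W(.05,.168,.012)],[H(.023,.021,.09),H(.085,.021,.09),H(.085,-.021,.09),H(.023,-.021,.09)],[H(0,0,.088),H(.085,0,.066)]):
        cv2.polylines(im,[np.int32(((w2pix("top",L)+r.x[4:6])-150)*3.2)],False,(0,255,255),1)
    cv2.imwrite("pics/fit.png",im)
    print("handle dir",np.pi-.55+x[2]+x[3])
E
python3 fit.py
```

```text
[ 0.5974 -0.0246 -0.0996  0.0701  0.3416  0.2117 -0.2297  1.4454] [-2.  -0.2  0.9  0.9  1.4  0.2 -1.1  0.1 -0.  -0.2  2.8 -0.2 -2.3 -0.2
  0.1 -0.2 -3.5 -1.6  0.9  0.5  0.6  0.2 -0.2 -0.1  0.2  0.1 -0.1  0.7]
handle dir 2.562122633479363
```

View pics/fit.png

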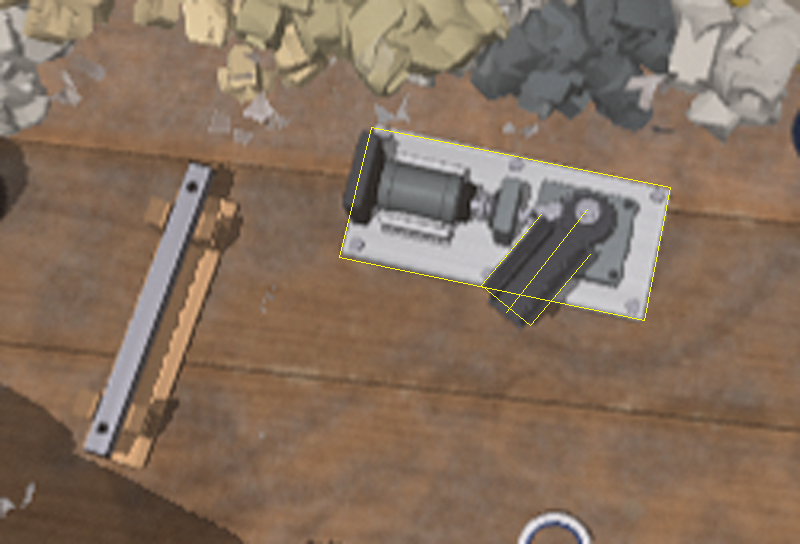

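The overlay matches the plate and handle. The pivot is at (0.597,-0.025) and the handle direction is about 2.55 rad.

>>> step_arm:
  targets:
    - [[0, 0, 0.084], [0, 0, 0], 0]
    - [[0, 0, 0.084], [0, 0, 0], 0]
    - [[0, 0, 0.083], [0, 0, 0], 0]
    - [[0, 0, 0.083], [0, 0, 0], 0]
    - [[0, 0, 0.083], [0, 0, 0], 0]

```text
time: 4.9
tool_pos: [0.5043, 0.2691, 0.2126]
tcp_rot: [-0.923, -3.001, 0.002]
wrist_force: [1.1, -0.5, -2.5]
width: 0.167
grip_force: 97.9
```

```bash
python3 - <<'E'
from h import *
plan(np.array([.4837,.0518,.205]),2.55)
E
```

```text
turn [-0.002 -0.001 -0.005] shift now-axes [-105.2 -191.3    7.8] target-axes [-104.1 -191.9    7.6]
```

>>> step_arm:
  targets:
    - [[0, 0, 0], [-11, -20, 1], 0]
    - [[0, 0, 0], [-16, -30, 1], 0]
    - [[0, 0, 0], [-16, -30, 1], 0]
    - [[0, 0, 0], [-16, -30, 1], 0]
    - [[0, 0, 0], [-16, -30, 1], 0]

```text
time: 5.32
tool_pos: [0.4878, 0.1101, 0.2076]
tcp_rot: [-0.916, -3.004, 0.001]
wrist_force: [0.6, -0.6, -2.8]
width: 0.163
grip_force: 98.1
```

>>> step_arm:
  targets:
    - [[0, 0, 0], [-16, -30, 1], 0]
    - [[0, 0, 0], [-13, -21, 1], 0]
    - [[0, 0, 0], [0, 0, 0], 0]
    - [[0, 0, 0], [0, 0, 0], 0]
    - [[0, 0, 0], [0, 0, 0], 0]

```text
time: 5.73
tool_pos: [0.4842, 0.0531, 0.2063]
tcp_rot: [-0.919, -3.003, -0.0]
wrist_force: [-0.0, -0.2, -2.7]
width: 0.16
grip_force: 98.3
```

```bash
python3 - <<'E'
from h import *
s=read_state();print(s["time"],s["tool_pos"])
plan(np.array([.4837,.0518,.205]),2.55)
a=cv2.resize(read_camera("top")[150:320,230:400,::-1],(400,400),interpolation=cv2.INTER_CUBIC)
b=cv2.resize(read_camera("scene")[190:330,240:380,::-1],(400,400),interpolation=cv2.INTER_CUBIC)
cv2.imwrite("pics/h2.png",np.hstack([a,b]))
for c in("top","scene"):
  for q,z in(("handle_channel",.075),("handle_pivot",.075),("bar",s["tool_pos"][2]-.0557)):
    for r in tip_of(c,q)[:1]:
        a=r["at"];print(c,q,round(r["score"],2),np.round(a,1),np.round(pix2w(c,(a[1],a[0]),z),4))
E
```

```text
5.7333 [0.48424125 0.05306783 0.2062543 ]
turn [-0.    -0.001 -0.002] shift now-axes [-0.3 -1.4  1.3] target-axes [-0.3 -1.4  1.3]
top handle_channel 0.82 [235.2 317.1] [0.5533 0.0054 0.075 ]
top handle_pivot 0.97 [215.7 335.6] [ 0.6006 -0.0296  0.075 ]
top bar 0.68 [256.7 290.4] [0.4873 0.0505 0.1506]
scene handle_channel 0.65 [242.  298.1] [0.5443 0.0132 0.075 ]
scene handle_pivot 0.82 [227.5 283.3] [ 0.5971 -0.0169  0.075 ]
scene bar 0.77 [222.9 316. ] [0.4842 0.0537 0.1506]
```

View pics/h2.png

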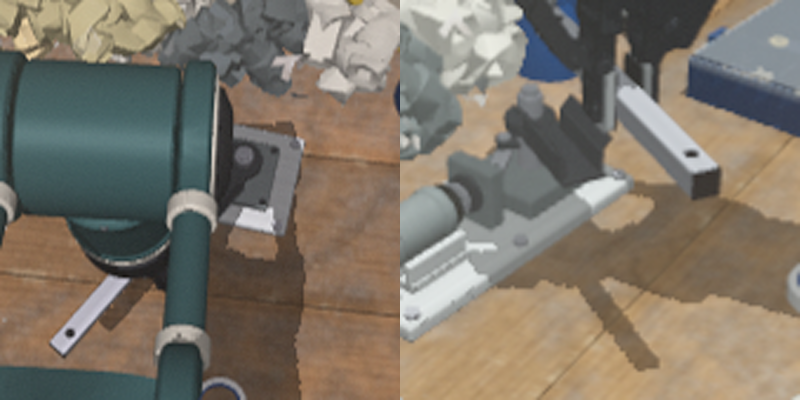

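The left half (top view) shows the arm covering the handle, with the bar's outer end at (65,335). The right half (scene view) shows the bar above and in line with the channel, pointing outward. I'll lower it.

>>> step_arm:
  targets:
    - [[0, 0, 0], [0, -1.4, 20], 0]
    - [[0, 0, 0], [0, 0, 18], 0]
    - [[0, 0, 0], [0, 0, 8], 0]
    - [[0, 0, 0], [0, 0, 6], 0]
    - [[0, 0, 0], [0, 0, 6], 0]

```text
time: 6.55
tool_pos: [0.484, 0.0519, 0.1486]
tcp_rot: [-0.917, -3.005, 0.0]
wrist_force: [-0.7, 0.3, -2.5]
width: 0.16
grip_force: 98.3
```

>>> step_arm:
  targets:
    - [[0, 0, 0], [0, 0, 5], 0]
    - [[0, 0, 0], [0, 0, 4], 0]
    - [[0, 0, 0], [0, 0, 4], 0]
    - [[0, 0, 0], [0, 0, 0], 0]
    - [[0, 0, 0], [0, 0, 0], 0]

```text
time: 6.97
tool_pos: [0.4839, 0.0518, 0.1359]
tcp_rot: [-0.918, -3.005, 0.0]
wrist_force: [0.1, -0.4, -2.4]
width: 0.166
grip_force: 98.3
```

```bash
python3 - <<'E'
from h import *
s=read_state();print(s["time"],s["tool_pos"],s["wrist_force"],s["torque"])
b=cv2.resize(read_camera("scene")[190:330,240:380,::-1],(600,600),interpolation=cv2.INTER_CUBIC)
cv2.imwrite("pics/h3.png",b)
E
```

```text
6.9667 [0.48390143 0.05178047 0.13592221] [ 0.10103029 -0.41313393 -2.41585585] [0.03982182 0.0217724  0.03289963]
```

View pics/h3.png

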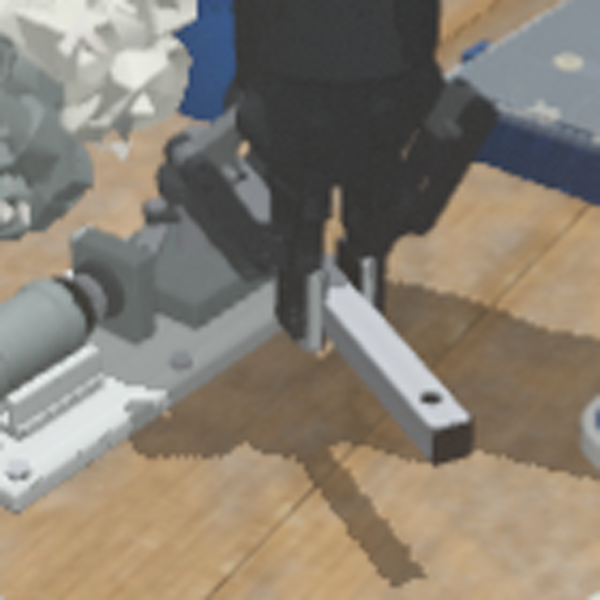

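No contact forces, and the bar lies between the channel walls. The next moves lower it 5 mm more, then start the swing.

>>> step_arm:
  targets:
    - [[0, 0, 0], [0, 0, 3], 0]
    - [[0, 0, 0], [0, 0, 1.5], 0]
    - [[0, 0, 0], [0, 0, 0], 0]
    - [[0, 0, 0], [0, 0, 0], 0]
    - [[0, 0, 0], [0, 0, 0], 0]
  grip_force: 115

```text
time: 7.43
tool_pos: [0.4839, 0.0518, 0.1314]
tcp_rot: [0.918, 3.004, 0.0]
wrist_force: [0.5, 0.2, -1.9]
width: 0.163
grip_force: 115.0
```

>>> step_arm:
  targets:
    - [[0, 0, -0.05], [-0.2, -6.9, 0], 0]
    - [[0, 0, -0.05], [-0.2, -6.9, 0], 0]
    - [[0, 0, -0.05], [-0.2, -6.9, 0], 0]
    - [[0, 0, -0.05], [-0.2, -6.9, 0], 0]
    - [[0, 0, -0.05], [-0.2, -6.9, 0], 0]

```text
time: 7.85
tool_pos: [0.4696, 0.0231, 0.1319]
tcp_rot: [0.532, 3.094, 0.008]
wrist_force: [3.1, 14.5, -4.8]
width: 0.165
grip_force: 115.3
```

```bash
cat > arc.py <<'E'
from h import *
s=read_state();p=np.array([.5974,-.0246]);v=s["tool_pos"][:2]-p
X=Ro.from_rotvec(s["tcp_rot"]).as_matrix()[:,0];y=np.arctan2(X[1],X[0])%6.2832
print(s["time"],"R",np.hypot(*v),"dir",np.arctan2(v[1],v[0])%6.2832,"yaw",y,"theta~",y-(np.pi-.55-.0996),"z",s["tool_pos"][2],s["wrist_force"],s["torque"])
E
python3 arc.py
```

```text
7.85 R 0.1364521457850449 dir 2.784539657328809 yaw 2.8013084206928767 theta~ 0.3093157671030835 z 0.13193531581862414 [ 3.12962891 14.45531159 -4.81932769] [ 2.17026827 -0.4433817   0.76755567]
```

>>> step_arm:
  targets:
    - [[0, 0, -0.05], [-0.2, -6.9, 0], 0]
    - [[0, 0, -0.05], [-0.2, -6.9, 0], 0]
    - [[0, 0, -0.05], [-0.2, -6.9, 0], 0]
    - [[0, 0, -0.05], [-0.2, -6.9, 0], 0]
    - [[0, 0, -0.05], [-0.2, -6.9, 0], 0]

```text
time: 8.27
tool_pos: [0.4617, -0.0094, 0.1317]
tcp_rot: [0.141, 3.137, 0.011]
wrist_force: [1.0, 18.7, -2.8]
width: 0.164
grip_force: 115.8
```

```bash
python3 arc.py
```

```text
8.2667 R 0.13650989190218363 dir 3.030251034171193 yaw 3.0516604120689523 theta~ 0.5596677584791592 z 0.13171219363071823 [ 1.0293894  18.66218149 -2.75553349] [ 2.93654478 -0.35340922  0.9623202 ]
```

>>> step_arm:
  targets:
    - [[0, 0, -0.05], [-0.2, -6.9, 0], 0]
    - [[0, 0, -0.05], [-0.2, -6.9, 0], 0]
    - [[0, 0, -0.05], [-0.2, -6.9, 0], 0]
    - [[0, 0, -0.05], [-0.2, -6.9, 0], 0]
    - [[0, 0, -0.05], [-0.2, -6.9, 0], 0]

```text
time: 8.68
tool_pos: [0.4624, -0.0445, 0.1315]
tcp_rot: [-0.252, 3.131, 0.008]
wrist_force: [0.9, 12.8, -1.1]
width: 0.162
grip_force: 115.7
```

>>> step_arm:
  targets:
    - [[0, 0, -0.05], [-0.2, -6.9, 0], 0]
    - [[0, 0, -0.05], [-0.2, -6.9, 0], 0]
    - [[0, 0, -0.05], [-0.2, -6.9, 0], 0]
    - [[0, 0, -0.04], [-0.2, -5.5, 0], 0]
    - [[0, 0, -0.02], [-0.1, -2.8, 0], 0]

```text
time: 9.1
tool_pos: [0.4705, -0.0753, 0.1316]
tcp_rot: [-0.576, 3.088, -0.0]
wrist_force: [-0.5, 0.4, -2.5]
width: 0.165
grip_force: 115.4
```

```bash
python3 arc.py
```

```text
9.1 R 0.1366831308687915 dir 3.521493792207723 yaw 3.5104634159533252 theta~ 1.018470762363532 z 0.13156705022675141 [-0.53873388  0.42331569 -2.48162832] [-0.02515001  0.02650458 -0.05111622]
```

>>> step_arm:
  targets:
    - [[0, 0, -0.03], [-0.1, -4.1, 0], 0]
    - [[0, 0, -0.03], [-0.1, -4.1, 0], 0]
    - [[0, 0, -0.02], [0, -1.5, 0], 0]
    - [[0, 0, 0], [0, 0, 0], 0]
    - [[0, 0, 0], [0, 0, 0], 0]

```text
time: 9.52
tool_pos: [0.4739, -0.0838, 0.1314]
tcp_rot: [0.695, -3.064, -0.0]
wrist_force: [-0.1, 0.3, -1.8]
width: 0.161
grip_force: 115.4
```

```bash
python3 arc.py
```

```text
9.5167 R 0.13695057160347368 dir 3.588978079000948 yaw 3.587756459589481 theta~ 1.0957638059996877 z 0.13138612549040646 [-0.11732793  0.32525475 -1.78282231] [ 0.03047746 -0.01162405  0.00235731]
```

>>> step_arm:
  targets:
    - [[0, 0, 0], [0, -2.5, 0], 0]
    - [[0, 0, 0], [0, -2, 0], 0]
    - [[0, 0, 0], [0, 0, 0], 0]

```text
time: 9.77
tool_pos: [0.4752, -0.0869, 0.131]
tcp_rot: [0.696, -3.062, -0.004]
wrist_force: [-0.7, 5.7, -0.4]
width: 0.16
grip_force: 115.8
```

>>> step_arm:
  targets:
    - [[0, 0, 0], [0, 4.5, 0], 0]
    - [[0, 0, 0], [0, 0, 0], 0]

```text
time: 9.93
tool_pos: [0.4736, -0.0835, 0.1312]
tcp_rot: [0.697, -3.063, -0.0]
wrist_force: [-0.8, -0.1, -3.1]
width: 0.162
grip_force: 115.4
```

>>> step_arm:
  targets:
    - [[0, 0, 0], [0, 0, -4], 0]
    - [[0, 0, 0], [0, 0, -8], 0]
    - [[0, 0, 0], [0, 0, -15], 0]
    - [[0, 0, 0], [0, 0, -30], 0]
    - [[0, 0, 0], [0, 0, -33], 0]

```text
time: 10.35
tool_pos: [0.4727, -0.0837, 0.2214]
tcp_rot: [0.696, -3.06, -0.002]
wrist_force: [1.1, -0.2, -3.1]
width: 0.159
grip_force: 115.3
```

>>> step_arm:
  targets:
    - [[0, 0, 0.104], [0, 0, 0], 0]
    - [[0, 0, 0.104], [0, 0, 0], 0]
    - [[0, 0, 0.104], [0, 0, 0], 0]
    - [[0, 0, 0.104], [0, 0, 0], 0]
    - [[0, 0, 0.104], [0, 0, 0], 0]

```text
time: 10.77
tool_pos: [0.4743, -0.0841, 0.2226]
tcp_rot: [0.123, 3.138, -0.001]
wrist_force: [-0.4, 0.5, -3.5]
width: 0.166
grip_force: 115.4
```

```bash
cat > ret.py <<'E'
from h import *
s=read_state();R=Ro.from_rotvec(s["tcp_rot"])
import sys
T=Ro.from_rotvec([.276,3.1285,.001]);p=np.array([.5062,.2699,float(sys.argv[1])])
print(s["time"],s["tool_pos"],s["wrist_force"],"turn",np.round((R.inv()*T).as_rotvec(),3),"shift target-axes",np.round(T.inv().apply(p-s["tool_pos"])*1e3,1))
E
python3 ret.py .22
```

```text
10.7667 [ 0.47432418 -0.08409714  0.22257439] [-0.4086767   0.48299973 -3.48486642] turn [-0.001  0.001  0.098] shift target-axes [ 30.6 354.1   2.8]
```

Returning: one last turn of 0.098, then (30.6, 354).

>>> step_arm:
  targets:
    - [[0, 0, 0.098], [0, 0, 0], 0]
    - [[0, 0, 0], [1, 18, 0], 0]
    - [[0, 0, 0], [3, 34, 0], 0]
    - [[0, 0, 0], [3, 34, 0], 0]
    - [[0, 0, 0], [3, 34, 0], 0]

```text
time: 11.18
tool_pos: [0.4849, 0.0369, 0.2225]
tcp_rot: [0.271, 3.128, 0.0]
wrist_force: [0.8, -0.1, -2.7]
width: 0.165
grip_force: 115.4
```

>>> step_arm:
  targets:
    - [[0, 0, 0], [3, 34, 0], 0]
    - [[0, 0, 0], [3, 34, 0], 0]
    - [[0, 0, 0], [3, 34, 0], 0]
    - [[0, 0, 0], [3, 34, 0], 0]
    - [[0, 0, 0], [3, 34, 0], 0]

```text
time: 11.6
tool_pos: [0.4989, 0.2079, 0.2225]
tcp_rot: [0.268, 3.129, 0.001]
wrist_force: [0.6, -0.3, -2.3]
width: 0.162
grip_force: 115.4
```

>>> step_arm:
  targets:
    - [[0, 0, 0], [3, 34, 0], 0]
    - [[0, 0, 0], [2.6, 30, 0], 0]
    - [[0, 0, 0], [0, 0, 0], 0]
    - [[0, 0, 0], [0, 0, 0], 0]
    - [[0, 0, 0], [0, 0, 0], 0]

```text
time: 12.02
tool_pos: [0.504, 0.27, 0.2217]
tcp_rot: [0.267, 3.13, -0.001]
wrist_force: [0.5, -0.9, -3.0]
width: 0.159
grip_force: 115.3
```

```bash
python3 ret.py .0967; python3 - <<'E'
from h import *
a=cv2.resize(read_camera("top")[150:320,150:400,::-1],(588,400),interpolation=cv2.INTER_CUBIC)
cv2.imwrite("pics/r1.png",a)
read_camera("scene")
for c in ("top","scene"):
  for q,z in(("bar_rest",0),("bar",.165),("handle_channel",.075)):
    for r in tip_of(c,q)[:1]:
        a=r["at"];print(c,q,round(r["score"],2),np.round(pix2w(c,(a[1],a[0]),z),4))
E
```

```text
12.0167 [0.50398358 0.26998819 0.22171833] [ 0.5124264  -0.93274572 -2.95448911] turn [-0.001 -0.001  0.006] shift target-axes [ -2.1   0.2 125. ]
top bar_rest 0.83 [0.4976 0.2667 0.    ]
top bar 0.97 [0.5112 0.2703 0.165 ]
top handle_channel 0.74 [ 0.5444 -0.0461  0.075 ]
scene bar_rest 0.94 [0.5028 0.2726 0.    ]
scene bar 0.85 [0.5054 0.2691 0.165 ]
scene handle_channel 0.76 [ 0.541  -0.0346  0.075 ]
```

View pics/r1.png

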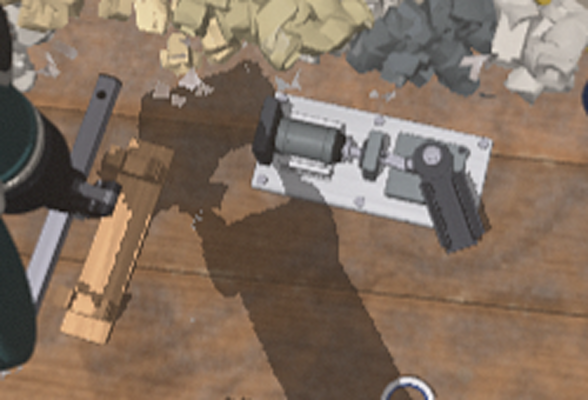

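The top view shows the handle shut, pointing down-right at about (465,240) px, and the bar held above its rest. I'll lower it.

>>> step_arm:
  targets:
    - [[0, 0, 0.006], [-2, 0, 15], 0]
    - [[0, 0, 0], [0, 0, 30], 0]
    - [[0, 0, 0], [0, 0, 30], 0]
    - [[0, 0, 0], [0, 0, 20], 0]
    - [[0, 0, 0], [0, 0, 8], 0]

```text
time: 12.83
tool_pos: [0.5037, 0.2684, 0.1146]
tcp_rot: [-0.278, -3.124, 0.005]
wrist_force: [-0.3, -0.4, -3.3]
width: 0.165
grip_force: 115.4
```

>>> step_arm:
  targets:
    - [[0, 0, 0], [0, 0, 7], 0]
    - [[0, 0, 0], [0, 0, 6], 0]
    - [[0, 0, 0], [0, 0, 5], 0]
    - [[0, 0, 0], [0, 0, 3], 0]
    - [[0, 0, 0], [0, 0, 0], 0]

```text
time: 13.25
tool_pos: [0.5063, 0.27, 0.0977]
tcp_rot: [0.277, 3.129, 0.001]
wrist_force: [0.4, 0.1, -2.6]
width: 0.161
grip_force: 115.4
```

```bash
python3 ret.py .0957
```

```text
13.25 [0.5063067  0.27001519 0.09770639] [ 0.4092443   0.09163316 -2.59850323] turn [-0.    -0.    -0.001] shift target-axes [ 0.1 -0.1  2. ]
```

>>> step_arm:
  targets:
    - [[0, 0, 0], [0, 0, 1], 0]
    - [[0, 0, 0], [0, 0, 0.8], 0]
    - [[0, 0, 0], [0, 0, 0], 0]
    - [[0, 0, 0], [0, 0, 0], 20]
    - [[0, 0, 0], [0, 0, 0], 28]
  grip_force: 30

```text
time: 13.67
tool_pos: [0.5066, 0.2701, 0.0964]
tcp_rot: [0.277, 3.128, 0.001]
wrist_force: [-0.3, 0.1, -0.9]
width: 0.327
grip_force: 0.0
```

>>> step_arm:
  targets:
    - [[0, 0, 0], [0, 0, 0], 45]
    - [[0, 0, 0], [0, 0, 0], 60]
    - [[0, 0, 0], [0, 0, 0], 75]
    - [[0, 0, 0], [0, 0, 0], 85]
    - [[0, 0, 0], [0, 0, 0], 85]

```text
time: 14.08
tool_pos: [0.5061, 0.2699, 0.0957]
tcp_rot: [0.277, 3.129, 0.0]
wrist_force: [-0.6, -0.4, 0.0]
width: 0.991
grip_force: 0.0
```

>>> step_arm:
  targets:
    - [[0, 0, 0], [0, 0, -15], 85]
    - [[0, 0, 0], [0, 0, -30], 85]
    - [[0, 0, 0], [0, 0, -40], 85]
    - [[0, 0, 0], [0, 0, -40], 85]
    - [[0, 0, 0], [0, 0, -40], 85]

```text
time: 14.5
tool_pos: [0.5055, 0.2696, 0.2619]
tcp_rot: [-0.277, -3.128, 0.001]
wrist_force: [1.2, 0.3, -0.0]
width: 0.997
grip_force: 0.0
```

>>> step_arm:
  targets:
    - [[0, 0, 0], [30, 25, 0], 85]
    - [[0, 0, 0], [30, 25, 0], 85]
    - [[0, 0, 0], [30, 25, 0], 85]
    - [[0, 0, 0], [0, 0, 0], 85]
    - [[0, 0, 0], [0, 0, 0], 85]

```text
time: 14.92
tool_pos: [0.4292, 0.3608, 0.2607]
tcp_rot: [0.271, 3.13, -0.0]
wrist_force: [0.1, -0.2, -0.1]
width: 0.994
grip_force: 0.0
```

```bash
python3 - <<'E'
from h import *
s=read_state();print(s["time"],s["tool_pos"],s["wrist_force"],s["width"])
a=cv2.resize(read_camera("top")[150:320,150:400,::-1],(441,300),interpolation=cv2.INTER_CUBIC)
b=cv2.resize(read_camera("scene")[150:430,140:460,::-1],(343,300),interpolation=cv2.INTER_CUBIC)
cv2.imwrite("pics/end.png",np.hstack([a,b]))
for c in ("top","scene"):
  for q,z in(("bar_rest",0),("bar",.04),("coupling",.018),("handle_channel",.075)):
    for r in tip_of(c,q)[:1]:
        a=r["at"];print(c,q,round(r["score"],2),np.round(pix2w(c,(a[1],a[0]),z),4))
E
```

```text
14.9167 [0.42921719 0.36078484 0.26066289] [ 0.13475938 -0.22647633 -0.06729055] 0.9938714926776366
top bar_rest 0.79 [0.4984 0.2678 0.    ]
top bar 0.92 [0.511  0.2716 0.04  ]
top coupling 0.94 [0.6164 0.0878 0.018 ]
top handle_channel 0.72 [ 0.5461 -0.0494  0.075 ]
scene bar_rest 0.73 [0.5017 0.273  0.    ]
scene bar 0.81 [0.5083 0.2653 0.04  ]
scene coupling 0.6 [0.6156 0.0924 0.018 ]
scene handle_channel 0.76 [ 0.5457 -0.0421  0.075 ]
```

View pics/end.png

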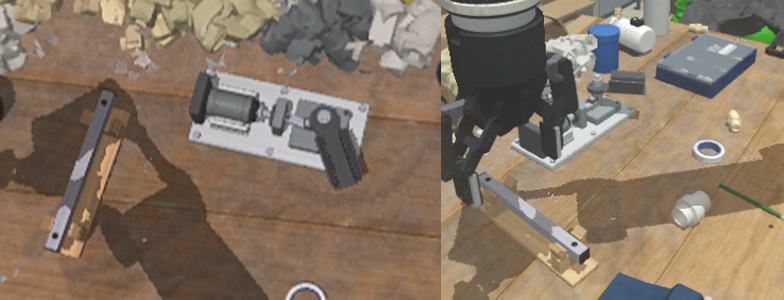

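The bar lies in both saddles with its ends at (106,93) and (53,247) px in the left half. The handle is shut with its end at about (347,180), and the gripper is clear.

```bash
python3 -c "
from workcell import *
print(finish_job())"
```

```text
the job is handed in; nothing more can be done
None
```

I handed the job in at about 15 s of robot time: the clamp is thrown home and shut, the bar is back in both saddles, and the gripper is clear; no verdict was returned, and I didn't measure the pad's force on the coupling.

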